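Fit the drive rod into a standing desk's gear housing

ROBOT

A 7-joint arm with a two-finger parallel gripper is mounted at the origin on the work surface. World frame = base frame: x ahead of the robot, y to its left, z up, the work surface at z = 0. Lengths are in m, angles in rad, forces in N, time in s.
With the tool pointing down it reaches from about 0.4 to 0.9 m from the base axis. Payload 5.5 kg.
Tool frame: the origin (TCP) lies midway between the tips of the shut fingers; the grasp point (between the pads) lies 19 mm behind it (manip.grip_depth is the distance from the TCP to the grasp point, in m); z points along the fingers, y is the line along which they close (so a half turn about z gives the same grasp; the last joint's range is limited). The gripper opens to 92 mm and grips with 3 to 60 N. Pads are 19 mm wide; open, the fingers measure 130 mm over their backs; the gripper's body (75 mm by 190 mm) begins 47 mm behind the grasp point.
Start: joints at [-0.897, 0.501, -0.427, 1.55, 0.221, 1.138, -0.21], TCP at [0.26, 0.596, 0.227] pointing down, gripper open.
Joint ranges: [-2.88, 2.88], [-0.31, 2.03], [-1.54, 1.56], [0.2, 2.42], [-1.41, 4.55], [0.19, 2.02], [-2.57, 2.57]. Speed limits (rad/s): [2.57, 2.57, 3.14, 3.14, 3.14, 3.14, 3.14].

INTERFACE

Orientations are given as a unit quaternion [x, y, z, w].
In Python, from bench import manip, effector, viewer gives the robot as it stands. Calls block until the motion is done:
- manip.move_pose(position, orientation): joint-space move of the TCP to a pose.
- manip.servo_line(position, ori=None, vel=0.15): straight line of the TCP; ori=None keeps the orientation; vel is the mean speed in m/s.
- manip.movej(angles): joint-space move.
- effector.open_jaws() and effector.close(f_grip=None): open the fingers fully, or close them until they stop; f_grip is the grip in N (None keeps the last).
- manip.sleep(seconds).
- manip.solve_ik(position, orientation): joint angles nearest the present ones, or None.
- viewer.get_image(name): name is "scene" or "top"; returns the picture (480x640x3 uint8, red, green, blue); there is no depth.
- viewer.get_calibration(name): a dict with "vfov" (degrees; the focal length in pixels is half the picture's height over the tangent of half this angle, whatever the lens; pixels are square), "cx", "cy" (the principal point, pixels), "eye" and "attitude" of the camera in the world. Camera axes: x right, y down, z forward; pixel columns grow to the right and rows downward; lengths in m; the calibration is good to about 2 mm. A picture is of the moment at which its call begins. get_calibration takes no time and is no camera call.
A pose or a line that the arm cannot do raises manip.PlanningError and nothing moves.
- manip.hand_in(): hands the job in; it is judged then, once.
Readings, each from a call of its own:
- manip.current_clock(): time.
- manip.current_q(): joint angles.
- manip.current_joint_velocities(): joint speeds.
- manip.current_tau(): joint torques, N m.
- manip.current_tool_pos(): TCP position.
- manip.current_tcp_rot(): TCP orientation.
- manip.current_force(): force on the tool from outside, world axes, zero at the start.
- manip.current_wrist_torque(): the same for the moment, N m.
- manip.current_finger_gap(): finger opening in m.
- manip.current_gripper_force(): force on a finger pad.
Only numpy, scipy, OpenCV 4.12 (cv2) and the standard library are available. Lean on these libraries where they do the work, as an engineer would, in place of code of your own. Each camera call takes 0.05 s, during which the arm holds its last target. There are 200 camera calls.

TASK

Pick the long steel drive rod off its wooden rest, holding it near the middle, and push its bevelled plain end partway into the deep bore of the grey gear housing; let go, take hold again further back towards the rod's head, and push it fully home. A plastic cup inside the bore drags lightly and must be pushed ahead until it stops hard; finish there with a steady push of 15 to 20 N for a second, then let go, leaving the rod against it. Never press the rod on the housing with more than 35 N, and leave the other things on the desk where they are.

Things in the scene. Friction and masses are not known exactly. Their poses are not given: they have to be found in the camera images.
- rod: the drive rod, plain round steel, 12 mm diameter, 240 mm long over all, 0.16 to 0.26 kg, loose. Origin at mid-length on its axis; +x runs along the axis to the plain bevelled end (bevel 3 mm long, end face 8 mm across); at the -x end is a head 18 mm in diameter, 8 mm thick. It may roll about its axis: its y and z mean nothing.
- rod_tip (a point): centre of the rod's plain bevelled end face, 120 mm from the rod's centre along its +x. Let go partway in, the rod droops up to 0.06 rad at its head (2 mm of play in the bore); held askew it rubs on the bore and feels stiff well before the bottom, so level it and ease it sideways as it goes in.
- housing: gear housing, ribbed grey metal block fixed to the desk, 170 mm long, 64 mm wide (foot plate 100 mm, 6 mm thick), 102 mm high, 110 mm with its black cap; an upright black motor 140 mm high at the far end. Origin on the desk right below the bore's mouth; +x is level, along the bore into the block, z up. The bore is level, 14 mm wide, nearly sharp-edged, axis 70 mm above the desk.
- mouth (a point): centre of the bore's mouth in the housing's end face, ringed in black; +x into the bore. The rod is home when it has pushed the cup inside to the hard bottom: the cup's face is then 128 to 152 mm past the mouth, a depth that differs each time, is not measured and must be felt; 88 to 112 mm of rod with its head stay outside.
- rest: wooden rod rest fixed to the desk, base 190 x 50 x 6 mm, two notched saddles 14 mm long, 36 mm across, 43 mm high, 75 mm either side of the middle. The rod lies in the notches, axis 40 mm above the desk, its middle within 6 mm of the rest's; 136 mm between the saddles are free for fingers. Origin under its centre, +x towards the rod's plain end.
- mug: white mug, bystander, 80 mm wide, 95 mm high
- screwdriver: screwdriver lying on the desk, bystander
- wrench: wrench lying on the desk, bystander
- collar: steel ring 44 mm wide, 14 mm high, bystander
- spare_pin: short upright steel pin 16 mm in diameter, 45 mm high, bystander
- jar: glass jar with lid 60 mm wide, 70 mm high, bystander
- cup: plastic cup out of sight deep in the bore, 12 mm long; origin at the centre of the face that the rod's end pushes on; +x along the bore inwards. At the start its face is 93 to 142 mm past the mouth; it slides inwards with a drag of about 4 N (5 N at 30 mm/s) for another 10 to 35 mm, then stops hard; it does not spring back.
There are look-alikes about, which are no part of the job. Of the things that look like the rod, the largest one is meant. There is more than one size of the housing; the one meant has the size given above.

How it is judged:
By the outcome, as a careful person would: the job done as asked, in the order asked, and still so for the second after the job is handed in, with the robot touching nothing.
It also fails if it takes over 61 s, if anything falls off the work surface, if the arm or the gripper's body presses on something with over 40 N, if the wrist force passes 120 N, or if a joint passes its speed limit or range.

## Working session

There is one attempt and no reset: what is moved stays moved. The work goes in short steps, each a Python script; the robot and the scene stay as the last script left them, time stands still between calls to the robot, and variables do not carry over. Pictures are saved under pics/ and viewed, at most 10 in all, crops included, and the job is handed in when it is done.

```bash
ls; mkdir -p pics; python3 - <<'E'
from bench import manip, effector, viewer
import cv2
for n in ("scene","top"):
    cv2.imwrite(f"pics/{n}0.png",viewer.get_image(n)[:,:,::-1]); print(n,viewer.get_calibration(n))
print(manip.current_clock(),manip.current_tcp_rot(),manip.grip_depth,manip.current_force())
E
```

```text
pics
scene {'vfov': 47.59245236553174, 'cx': 318.5090951116273, 'cy': 244.3447546269546, 'eye': array([ 0.81731553, -0.49417204,  1.07161524]), 'attitude': array([ 0.92054923,  0.26468354, -0.07580542, -0.27710157])}
top {'vfov': 44.340204048907445, 'cx': 328.36549940749046, 'cy': 239.7064812292486, 'eye': array([0.27754865, 0.09931567, 1.17365361]), 'attitude': array([-0.67209942,  0.7334592 , -0.07400943,  0.06958863])}
0.1 [ 2.03921837e-01  9.78986761e-01 -8.67217147e-04 -2.31212066e-04] 0.0188 [-0.13866667 -0.26324042 -0.05755653]
```

View pics/scene0.png

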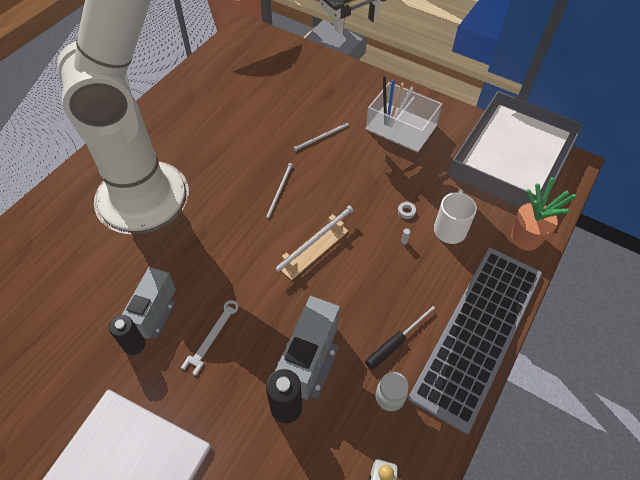

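View pics/top0.png

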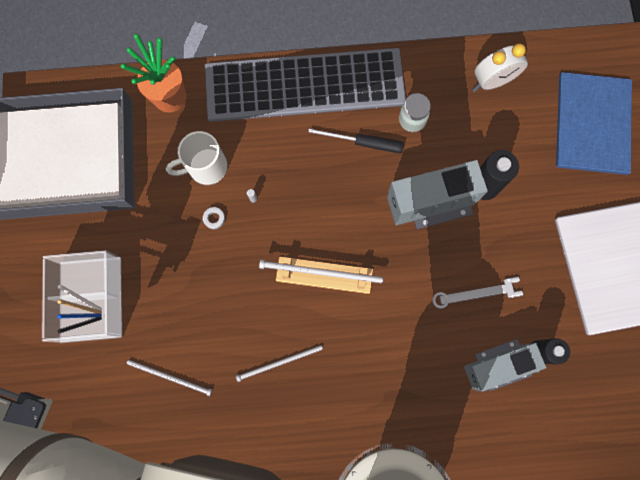

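```bash
cat > h.py <<'E'
import numpy as np, cv2
from scipy.spatial.transform import Rotation as R
from bench import manip, effector, viewer
def cam(n):
    c=viewer.get_calibration(n); f=240/np.tan(np.radians(c['vfov'])/2)
    return f,c['cx'],c['cy'],np.array(c['eye']),R.from_quat(c['attitude']).as_matrix()
def p2w(n,u,v,z):
    f,cx,cy,e,A=cam(n); d=A@np.array([(u-cx)/f,(v-cy)/f,1]); return e+d*(z-e[2])/d[2]
def w2p(n,P):
    f,cx,cy,e,A=cam(n); q=(np.atleast_2d(P)-e)@A; return np.c_[cx+f*q[:,0]/q[:,2],cy+f*q[:,1]/q[:,2]]
E
python3 - <<'E'
from h import *
print("rod top",p2w('top',262,264,.04),p2w('top',382,280,.04))
print("rod scene",p2w('scene',350,210,.04),p2w('scene',279,268,.04))
print("big housing top face",[p2w('top',*p,.102).round(3) for p in((389,191),(393,224),(480,162))])
print("small",[p2w('top',*p,.07).round(3) for p in((466,367),(472,390),(541,340))])
t=cv2.imread('pics/top0.png');s=cv2.imread('pics/scene0.png')
def crop(im,x0,y0,w,h,k): return cv2.resize(im[y0:y0+h,x0:x0+w],None,fx=k,fy=k,interpolation=cv2.INTER_CUBIC)
A=np.zeros((600,800,3),np.uint8)
c=crop(t,250,250,160,50,5);A[:250,:800]=c
c=crop(s,270,200,100,85,4);A[250:590,:400]=c
c=crop(s,260,290,90,85,4);A[250:590,400:760]=c
cv2.imwrite('pics/A.png',A)
cv2.imwrite('pics/B.png',crop(t,380,140,145,100,5))
E
```

```text
rod top [0.47400593 0.21499805 0.04      ] [ 0.42237155 -0.01467096  0.04      ]
rod scene [0.47516464 0.20910466 0.04      ] [ 0.42298978 -0.01289842  0.04      ]
big housing top face [array([ 0.582, -0.039,  0.102]), array([ 0.517, -0.04 ,  0.102]), array([ 0.624, -0.219,  0.102])]
small [array([ 0.246, -0.148,  0.07 ]), array([ 0.204, -0.153,  0.07 ]), array([ 0.282, -0.292,  0.07 ])]
```

View pics/A.png

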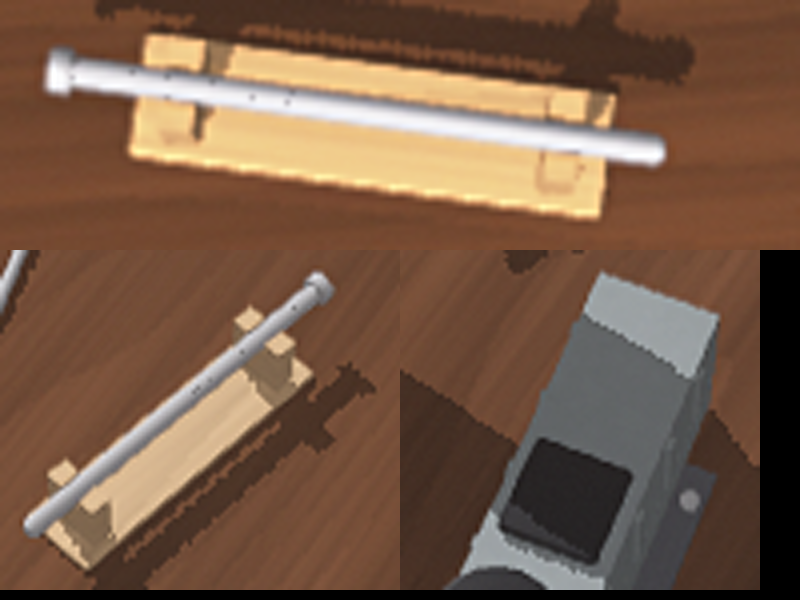

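View pics/B.png

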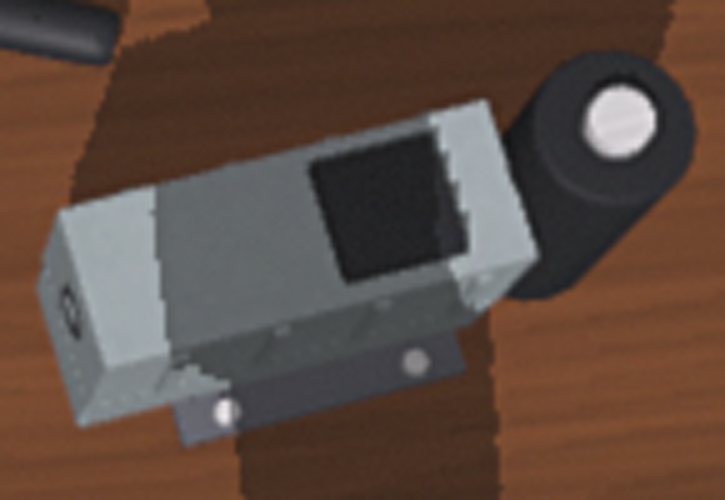

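```bash
cat >> h.py <<'E'
def up(x,y,x0,y0,k): return np.array([(x+.5)/k-.5+x0,(y+.5)/k-.5+y0])
E
python3 - <<'E'
from h import *
from scipy.optimize import least_squares
B=lambda x,y: up(x,y,380,140,5)
C=lambda x,y: up(x-400,y-250,260,290,4)
obs=[('top',B(60,211),(0,.032,.102)),('top',B(105,367),(0,-.032,.102)),('top',B(487,99),(.17,.032,.102)),('top',B(538,257),(.17,-.032,.102)),
('top',B(70,311),(0,0,.07)),('top',B(82,426),(0,-.032,0.0)),
('scene',C(605,272),(0,-.032,.102)),('scene',C(718,316),(0,.032,.102))]
def W(p,b):
    c,s=np.cos(p[2]),np.sin(p[2]); return np.array([p[0]+c*b[0]-s*b[1],p[1]+s*b[0]+c*b[1],b[2]])
def res(p,o): return np.concatenate([(w2p(n,W(p,b))[0]-q) for n,q,b in o])
for flip in (1,-1):
  oo=[(n,q,(b[0],flip*b[1],b[2])) for n,q,b in obs]
  for nm,o in(("all",oo),("top",oo[:6]),("scene",oo[6:])):
    r=least_squares(res,[.55,-.04,-1.34],args=(o,)); print(flip,nm,r.x,r.cost); 
    if nm=="all": print(r.fun.reshape(-1,2).round(1).tolist())
h=p2w('top',*up(46,71,250,250,5),.04);t=p2w('top',*up(665,150,250,250,5),.04)
print(h,t,np.linalg.norm(h-t),(h+t)/2,np.arctan2(*(t-h)[[1,0]]))
S=lambda x,y: up(x,y-250,270,200,4)
h=p2w('scene',*S(320,284),.04);t=p2w('scene',*S(34,523),.04)
print(h,t,np.linalg.norm(h-t),(h+t)/2,np.arctan2(*(t-h)[[1,0]]))
E
```

```text
1 all [ 0.56796469 -0.05238945 -1.39637144] 5.168110857499595
[[0.3, -0.1], [0.8, 0.3], [0.4, 0.1], [0.6, -0.3], [1.2, 0.1], [-0.5, 0.8], [0.5, -0.9], [2.0, -1.1]]
1 top [ 0.56851949 -0.05150407 -1.39934962] 1.1238334447706135
1 scene [ 0.56691653 -0.05565062 -1.42613691] 0.422623963286977
-1 all [ 0.55885623 -0.05399057 -1.34278731] 3510.8638043985284
[[12.1, 35.9], [-8.2, -26.5], [11.6, 31.1], [-10.8, -31.1], [2.5, 4.6], [-8.8, -24.0], [26.2, 7.6], [-32.3, -12.7]]
-1 top [ 0.55528582 -0.05440267 -1.31828774] 2530.0958615447935
-1 scene [ 0.56691653 -0.05565062 -4.56772946] 0.422623963290216
[0.47494477 0.22118913 0.04      ] [ 0.42304637 -0.01591103  0.04      ] 0.24271367568427082 [0.44899557 0.10263905 0.04      ] -1.786285785581246
[0.47161457 0.21344585 0.04      ] [ 0.42117668 -0.01366098  0.04      ] 0.23264027091076855 [0.44639562 0.09989243 0.04      ] -1.7893381917801319
```

```bash
cat >> h.py <<'E'
def ori(yaw,flip=0,pitch=0):
    # tool x along (rod dir)*(+1/-1), z down; pitch>0: rod's head end droops (tip up)
    d=np.array([np.cos(yaw),np.sin(yaw),0]); z=np.array([0,0,-1.])
    d2=d*np.cos(pitch)-z*np.sin(pitch); z2=z*np.cos(pitch)+d*np.sin(pitch)
    x=d2*(-1 if flip else 1); return R.from_matrix(np.c_[x,np.cross(z2,x),z2]).as_quat()
ROD=np.array([.448,.1012]); RYAW=-1.787
MOUTH=np.array([.5684,-.052]); BYAW=-1.399
def d3(yaw): return np.array([np.cos(yaw),np.sin(yaw),0])
E
python3 - <<'E'
from h import *
for fl in (0,1):
    print(manip.solve_ik([*ROD,.021],ori(RYAW,fl)),manip.solve_ik([*ROD,.15],ori(RYAW,fl)))
    for s in (-.16,-.03,-.13,-.06):
        q=manip.solve_ik(np.array([*MOUTH,.051])+s*d3(BYAW),ori(BYAW,fl)); print(fl,s,None if q is None else np.round(q,2))
E
```

```text
[ 0.17861808  0.53677676 -0.54407077  2.14769707  0.50251748  0.58186219
  2.1941445 ] [ 0.20031305  0.27747595 -0.54652868  2.08173348  0.19403674  0.83060486
  2.46456907]
0 -0.16 [-1.12  1.11  1.35  1.96 -1.21  1.21 -2.25]
0 -0.03 [-0.88  1.13  1.35  1.93 -1.21  1.23 -2.03]
0 -0.13 [-1.07  1.11  1.35  1.96 -1.21  1.21 -2.19]
0 -0.06 [-0.93  1.12  1.35  1.94 -1.21  1.22 -2.08]
[-0.26619592  0.47352955 -0.01697211  2.16221346  0.0159698   0.50596215
 -0.51147367] [-2.86253493e-01  2.34644550e-01  6.30374527e-03  2.09717542e+00
 -2.02392725e-03  8.09778198e-01 -4.94930337e-01]
1 -0.16 [-0.19  0.53 -0.06  1.93  0.05  0.68 -0.11]
1 -0.03 [-0.03  0.55  0.03  1.9  -0.03  0.69  0.19]
1 -0.13 [-0.15  0.53 -0.04  1.93  0.04  0.68 -0.05]
1 -0.06 [-0.07  0.54  0.01  1.92 -0.01  0.68  0.12]
```

```bash
python3 - <<'E'
from h import *
T=manip.current_clock
o=ori(RYAW,1)
manip.move_pose([*ROD,.10],o); print(T())
manip.servo_line([*ROD,.021],vel=.12); print(T(),manip.current_tool_pos())
effector.close(50); print(T(),manip.current_finger_gap(),manip.current_gripper_force(),manip.current_force())
manip.servo_line([*ROD,.081],vel=.12); print(T(),manip.current_finger_gap(),manip.current_force(),manip.current_wrist_torque())
p=np.array([*MOUTH,.0512])-.145*d3(BYAW)
manip.servo_line(p+[0,0,.02],ori=ori(BYAW,1),vel=.12)
manip.servo_line(p,vel=.1); print(T(),p,manip.current_tool_pos(),manip.current_force(),manip.current_wrist_torque())
t=viewer.get_image('top')[:,:,::-1];s=viewer.get_image('scene')[:,:,::-1]
cv2.imwrite('pics/top1.png',t);cv2.imwrite('pics/scene1.png',s)
A=np.zeros((600,800,3),np.uint8)
A[:,:]=cv2.resize(t[160:280,280:440],None,fx=5,fy=5,interpolation=cv2.INTER_CUBIC)
cv2.imwrite('pics/C.png',A)
E
```

```text
2.0667
2.875 [0.44837649 0.10145964 0.02129485]
4.1167 0.010624550572953046 50.0041526556015 [ 2.5671905  -0.09370138 -0.22152277]
4.7667 0.010302562693533383 [-0.56473285 -0.87146591 -2.91785589] [-0.05628261  0.1694133   0.0401079 ]
6.075 [0.54361189 0.09086549 0.0512    ] [0.54244684 0.09091023 0.05065225] [ 0.02816181  0.12884777 -2.08754886] [-0.06066989  0.0461957   0.00341165]
```

View pics/C.png

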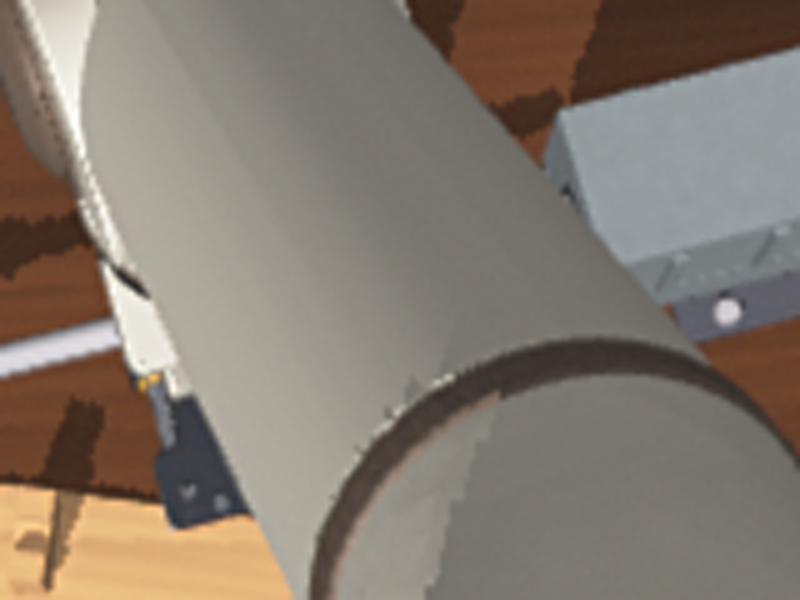

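```bash
python3 - <<'E'
import cv2
s=cv2.imread('pics/scene1.png');cv2.imwrite('pics/D.png',cv2.resize(s[210:330,260:420],None,fx=5,fy=5,interpolation=cv2.INTER_CUBIC))
E
```

```text
(no output)
```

View pics/D.png

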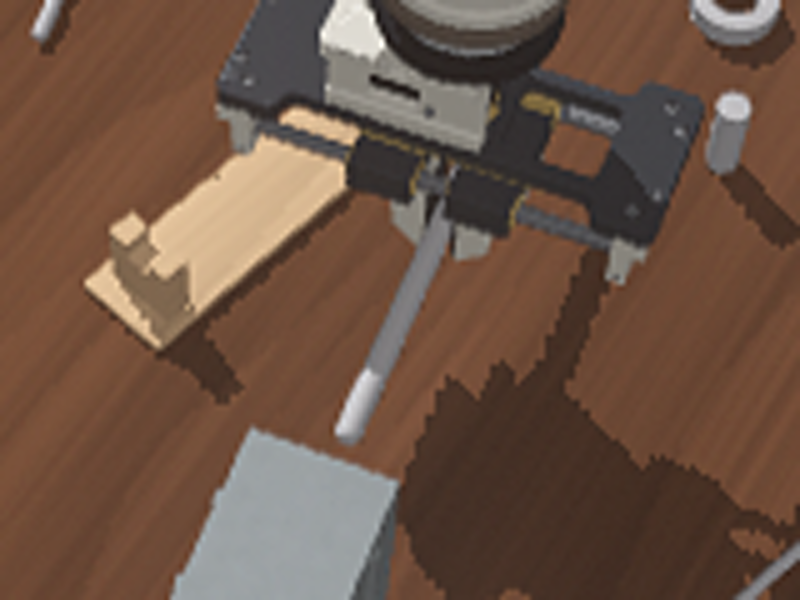

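```bash
cat >> h.py <<'E'
from scipy.ndimage import map_coordinates
def edge(img,a,b,sgn=0,w=4,n=40):
    """refine line a->b on blue channel (BGR img); returns refined endpoints, rms. sgn: +1 brighter on the left-normal side"""
    a,b=np.array(a,float),np.array(b,float); g=cv2.GaussianBlur(img[:,:,0],(0,0),.7).astype(float)
    for it in range(3):
        t=(b-a)/np.linalg.norm(b-a); nn=np.array([t[1],-t[0]]); ss=np.linspace(.06,.94,n); k=np.arange(-w,w+.01,.1); off=[]
        for s in ss:
            P=a+s*(b-a)+k[:,None]*nn; v=map_coordinates(g,[P[:,1],P[:,0]],order=1); dv=np.gradient(v)
            dv=dv*sgn if sgn else abs(dv); dv=np.clip(dv,0,None)**2; m=np.argmax(dv); sl=slice(max(0,m-12),m+13)
            off.append((dv[sl]*k[sl]).sum()/dv[sl].sum() if dv[sl].sum()>0 else np.nan)
        off=np.array(off); ok=np.isfinite(off)
        for _ in range(4):
            c=np.polyfit(ss[ok],off[ok],1); r=off-np.polyval(c,ss); ok=np.isfinite(off)&(abs(r)<max(.15,2*np.nanstd(r[ok])))
        a,b=a+np.polyval(c,0)*nn,b+np.polyval(c,1)*nn; w=2.5
    return a,b,np.std(r[ok]),ok.sum()
E
python3 - <<'E'
from h import *
s0=cv2.imread('pics/scene0.png');s1=cv2.imread('pics/scene1.png');t0=cv2.imread('pics/top0.png');t1=cv2.imread('pics/top1.png')
def rep(nm,cam_,im,a,b,z,sgn=0):
    a,b,r,n=edge(im,a,b,sgn); A,B=p2w(cam_,*a,z),p2w(cam_,*b,z); d=B-A
    print(nm,a.round(1),b.round(1),'rms %.2f n%d'%(r,n),A[:2].round(4),B[:2].round(4),'yaw %.4f'%np.arctan2(d[1],d[0])); return A,B
D=lambda x,y: up(x,y,260,210,5); C=lambda x,y: up(x-400,y-250,260,290,4); B=lambda x,y: up(x,y,380,140,5)
L=[('scL','scene',s0,C(605,272),(276,367),.102),('scR','scene',s0,C(718,316),(314,372),.102),('scF','scene',s0,C(605,272),C(718,316),.102),
('tpL','top',t0,B(60,211),B(487,99),.102),('tpR','top',t0,B(105,367),B(538,257),.102),('tpF','top',t0,B(60,211),B(105,367),.102)]
for l in L: rep(*l)
rl=rep('rodL','scene',s1,D(425,222),D(337,430),.07); rr=rep('rodR','scene',s1,D(449,225),D(363,437),.07)
C0=lambda x,y: up(x,y,280,160,5)
rep('headU','top',t1,C0(0,346),C0(112,318),.07);rep('headD','top',t1,C0(0,376),C0(112,345),.07)
print(manip.current_tool_pos(),R.from_quat(manip.current_tcp_rot()).as_matrix()[:,0])
print('tip scene',p2w('scene',*D(350,437),.07))
E
```

```text
scL [309.9 294.6] [275.9 367. ] rms 0.14 n32 [ 0.5343 -0.0603] [ 0.5624 -0.2219] yaw -1.3989
scR [339.3 306.2] [311.5 371. ] rms 0.10 n31 [ 0.5977 -0.0511] [ 0.6225 -0.1934] yaw -1.3986
scF [310.8 295.4] [339.3 305.7] rms 0.08 n39 [ 0.5368 -0.0608] [ 0.5971 -0.0503] yaw 0.1727
tpL [391.5 181.4] [477.  159.4] rms 0.06 n31 [ 0.6001 -0.0462] [ 0.6294 -0.2136] yaw -1.3973
tpR [400.9 214.6] [486.  186.3] rms 1.17 n39 [ 0.5341 -0.0567] [ 0.5748 -0.2233] yaw -1.3309
tpF [391.1 182. ] [400.4 213. ] rms 0.13 n35 [ 0.5991 -0.0453] [ 0.5371 -0.0562] yaw -2.9673
rodL [345.3 254.3] [326.4 295.4] rms 0.08 n34 [0.5372 0.0788] [ 0.5549 -0.0292] yaw -1.4076
rodR [350.6 255.1] [331.5 296.7] rms 0.12 n35 [0.5478 0.0832] [ 0.5655 -0.0263] yaw -1.4103
headU [279.6 229. ] [302.  223.2] rms 0.10 n37 [0.5338 0.1738] [0.5414 0.1301] yaw -1.3983
headD [279.6 234.8] [302.1 229. ] rms 0.09 n39 [0.5224 0.1747] [0.53   0.1308] yaw -1.4009
[0.54360962 0.09104523 0.05151175] [-1.71111286e-01  9.85251708e-01  4.90016499e-06]
tip scene [ 0.5625409  -0.02891786  0.07      ]
```

```bash
cat >> h.py <<'E'
BYAW=-1.3985; d=d3(BYAW); n=np.array([-d[1],d[0],0]); 
import json
def wr():
    f=np.array(manip.current_force()); m=np.array(manip.current_wrist_torque()); return np.array([-f@d,f@n,f[2],m@d,m@n,m[2]])
def save(**k): json.dump({a:np.asarray(b).tolist() for a,b in k.items()},open('st.json','w'))
def load(): return {a:np.array(b) for a,b in json.load(open('st.json')).items()}
def push(g,s,s1,off,yaw,base,step,vel,fmax,kn=.00008,kz=.00008,L=.120,log=1,pitch=0):
    """advance tip depth s->s1; off=[n,z] offsets, compliant sideways. g: mouth at grip height"""
    i=0
    while s<s1-1e-6:
        s=min(s+step,s1)
        manip.servo_line(g+(s-L)*d+off[0]*n+[0,0,off[1]],ori=ori(yaw,1,pitch),vel=vel)
        w=wr()-base; i+=1
        if i%log==0 or abs(w[0])>fmax: print('%.2f s %.1f off %.2f %.2f |'%(manip.current_clock(),s*1e3,*(off*1e3)),w.round(2))
        if w[0]>fmax: break
        if s>.004: off=off+np.clip([kn*w[1],kz*w[2]],-.0004,.0004)
    return s,off
E
python3 - <<'E'
from h import *
g=np.array([*MOUTH,.0512]); off=np.array([.0006,0.])
manip.servo_line(g+(-.006-.12)*d+off[0]*n,ori=ori(BYAW,1),vel=.06); manip.sleep(.3); base=wr(); print(manip.current_clock(),base,manip.current_tool_pos()-(g+(-.126)*d+off[0]*n))
s,off=push(g,-.006,.012,off,BYAW,base,.0015,.02,9)
save(s=s,off=off,base=base,g=g); print(s,off,manip.current_finger_gap())
E
```

```text
6.9417 [ 8.28106363e-04 -4.54686539e-01 -1.32672309e+00 -1.40380660e-01
 -1.29683430e-01  1.41601820e-02] [-9.68485220e-05  4.05592084e-04 -4.18982790e-05]
7.19 s -4.5 off 0.60 0.00 | [ 0.12 -0.1  -1.38  0.06  0.03  0.02]
7.44 s -3.0 off 0.60 0.00 | [-0.27  1.04 -0.64  0.05  0.1  -0.  ]
7.69 s -1.5 off 0.60 0.00 | [-0.25  1.21 -0.95  0.12  0.04 -0.03]
7.94 s -0.0 off 0.60 0.00 | [-0.33  1.95 -0.67  0.05  0.07 -0.01]
8.19 s 1.5 off 0.60 0.00 | [-0.78  0.31 -0.99  0.03  0.1  -0.03]
8.44 s 3.0 off 0.60 0.00 | [-0.12  0.87 -0.45  0.12  0.06 -0.03]
8.69 s 4.5 off 0.60 0.00 | [ 0.11  0.62 -1.44  0.16  0.03 -0.05]
8.94 s 6.0 off 0.65 -0.12 | [ 0.75  0.48 -0.71  0.09  0.05 -0.02]
9.19 s 7.5 off 0.69 -0.17 | [-0.27  0.57 -0.98  0.05 -0.01  0.01]
9.44 s 9.0 off 0.73 -0.25 | [ 0.05  1.53 -1.49  0.09  0.02 -0.02]
9.69 s 10.5 off 0.86 -0.37 | [-0.03  0.47 -1.35  0.02  0.04 -0.03]
9.94 s 12.0 off 0.89 -0.48 | [-0.01  0.12 -0.86 -0.02 -0.01 -0.07]
0.011999999999999999 [ 0.00090225 -0.00054669] 0.010756473221753172
```

```bash
sed -i 's/w=wr()-base; i+=1/w=np.mean([wr() for _ in range(6)],0)-base; i+=1/; s/np.clip(\[kn\*w\[1\],kz\*w\[2\]\]/np.clip([kn*dz(w[1]),kz*dz(w[2])]/' h.py
cat >> h.py <<'E'
def dz(x): return np.sign(x)*max(0,abs(x)-.5)
E
python3 - <<'E'
from h import *
S=load(); base=S['base']; base[1]=.35; base[2]=-2.2; base[3:]+=[.07,.05,-.02]
print([wr().round(2)[:3].tolist() for _ in range(3)])
s,off=push(S['g'],float(S['s']),.045,np.array([.0008,-.0002]),BYAW,base,.003,.03,9)
save(s=s,off=off,base=base,g=S['g']); print(s,off)
E
```

```text
[[-0.01, -0.34, -2.19], [-0.01, -0.34, -2.19], [-0.01, -0.34, -2.19]]
10.19 s 15.0 off 0.80 -0.20 | [ 0.15 -0.74 -0.27 -0.04  0.02 -0.02]
10.44 s 18.0 off 0.78 -0.20 | [-1.42 -1.32 -0.69  0.03 -0.02 -0.06]
10.69 s 21.0 off 0.71 -0.21 | [-0.32 -0.23  0.3  -0.03 -0.03  0.01]
10.94 s 24.0 off 0.71 -0.21 | [ 0.24 -0.92 -0.81 -0.03  0.02 -0.04]
11.19 s 27.0 off 0.68 -0.24 | [-0.29 -0.18  0.07 -0.01  0.06  0.04]
11.44 s 30.0 off 0.68 -0.24 | [-0.   -0.27  0.21  0.06  0.05  0.  ]
11.69 s 33.0 off 0.68 -0.24 | [-0.02 -0.57 -0.47  0.02  0.01 -0.04]
11.94 s 36.0 off 0.68 -0.24 | [-0.01 -0.47 -0.78 -0.01  0.01 -0.02]
12.19 s 39.0 off 0.68 -0.26 | [ 0.59 -0.5  -0.08 -0.02 -0.01 -0.03]
12.44 s 42.0 off 0.68 -0.26 | [-0.21  0.07  0.04 -0.05 -0.05 -0.03]
12.69 s 45.0 off 0.68 -0.26 | [-0.46 -0.82 -0.83 -0.05 -0.05 -0.02]
0.045 [ 0.00064985 -0.00028827]
```

```bash
python3 - <<'E'
from h import *
S=load(); base=S['base']; base[1]=-.1; base[2]=-2.4
s,off=push(S['g'],float(S['s']),.087,S['off'],BYAW,base,.005,.04,9)
manip.sleep(.2);print(np.round(wr()-base,2))
save(s=s,off=off,base=base,g=S['g']); print(s,off)
s=viewer.get_image('scene')[:,:,::-1];t=viewer.get_image('top')[:,:,::-1];cv2.imwrite('pics/top2.png',t);cv2.imwrite('pics/scene2.png',s)
A=np.zeros((600,800,3),np.uint8);A[:,:400]=cv2.resize(s[200:350,270:370],None,fx=4,fy=4);A[:480,400:]=cv2.resize(t[160:280,320:420],None,fx=4,fy=4);cv2.imwrite('pics/E.png',A)
E
```

```text
12.97 s 50.0 off 0.65 -0.29 | [-0.2  -0.36  0.65  0.01 -0.05  0.02]
13.24 s 55.0 off 0.65 -0.28 | [-0.44 -0.67 -0.56  0.03 -0.05 -0.02]
13.52 s 60.0 off 0.64 -0.28 | [-0.32  1.17  0.58 -0.02 -0.04  0.03]
13.79 s 65.0 off 0.69 -0.27 | [ 0.48 -0.13  0.78 -0.06 -0.04 -0.  ]
14.07 s 70.0 off 0.69 -0.25 | [-1.56 -0.59 -0.08 -0.13 -0.08  0.02]
14.34 s 75.0 off 0.68 -0.25 | [-0.08 -0.56  0.43 -0.11 -0.09 -0.03]
14.62 s 80.0 off 0.68 -0.25 | [-0.88 -0.71 -0.38 -0.15 -0.15 -0.04]
14.89 s 85.0 off 0.66 -0.25 | [-0.6  -2.26  0.14 -0.14 -0.07 -0.02]
15.14 s 87.0 off 0.52 -0.25 | [-0.46 -0.13 -0.18 -0.08 -0.03  0.04]
[ 0.    0.47 -0.13 -0.08 -0.03 -0.06]
0.087 [ 0.00052025 -0.00025258]
```

View pics/E.png

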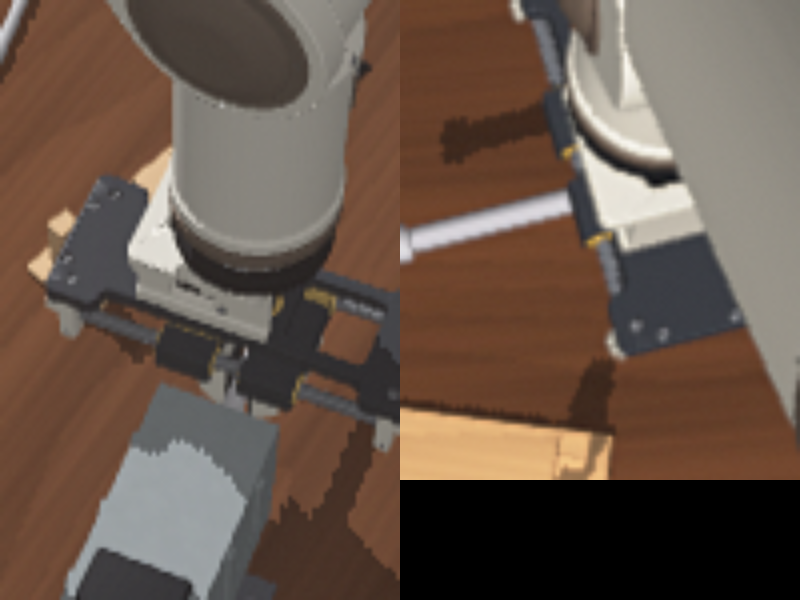

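```bash
python3 - <<'E'
from h import *
S=load(); g,off,s=S['g'],S['off'],float(S['s']); L=.213
effector.open_jaws(); print(manip.current_clock(),manip.current_finger_gap())
th=.002/.087; c=g+off[0]*n+[0,0,off[1]+.0188]          # bore axis at mouth
z2=-np.array([0,0,1])*np.cos(th)+d*np.sin(th)
r=c+(s-L)*d+[0,0,-.001-(L-s)*th]; p=r+.0188*z2
manip.servo_line(p,ori=ori(BYAW,1,th),vel=.08); manip.sleep(.2); f0=wr(); print(manip.current_clock(),f0.round(2))
effector.close(60); print(manip.current_clock(),manip.current_finger_gap(),(wr()-f0).round(2))
manip.servo_line(g+(s-L)*d+off[0]*n+[0,0,off[1]],ori=ori(BYAW,1,0),vel=.03); manip.sleep(.2)
print(manip.current_clock(),(wr()-f0).round(2),manip.current_finger_gap())
save(s=s,off=off,base=f0,g=g,L=L)
s=viewer.get_image('scene')[:,:,::-1];t=viewer.get_image('top')[:,:,::-1];cv2.imwrite('pics/top3.png',t);cv2.imwrite('pics/scene3.png',s)
A=np.zeros((600,800,3),np.uint8);A[:,:400]=cv2.resize(s[200:350,270:370],None,fx=4,fy=4);A[:480,400:]=cv2.resize(t[160:280,310:410],None,fx=4,fy=4);cv2.imwrite('pics/F.png',A)
E
```

```text
16.775 0.09202718425818687
18.2833 [-0.69  0.19  0.13 -0.08 -0.04 -0.01]
19.525 0.010183278404532899 [ 0.9  -1.31  0.82 -0.05 -0.05 -0.  ]
20.0083 [ 0.34 -0.33 -0.79 -0.01 -0.13  0.03] 0.010422167648942021
```

View pics/F.png

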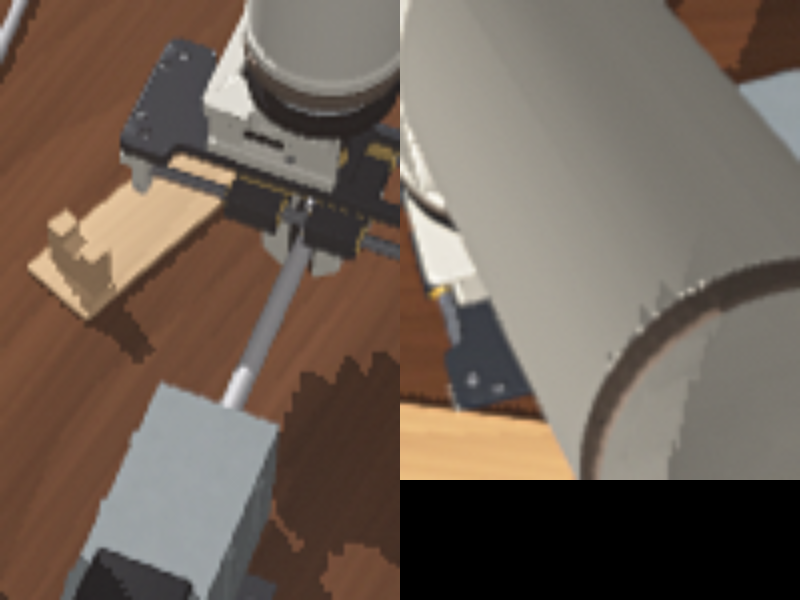

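```bash
python3 - <<'E'
from h import *
S=load(); base=S['base']; base[0]=-.2;base[1]=.05;base[2]=-.5; g,L=S['g'],float(S['L'])
s,off=push(g,float(S['s']),.122,S['off'],BYAW,base,.003,.03,8,L=L)
save(s=s,off=off,base=base,g=g,L=L)
if s>.1219:
    s,off=push(g,s,.158,off,BYAW,base,.0006,.02,8,L=L,log=3)
save(s=s,off=off,base=base,g=g,L=L); print(s,off,manip.current_finger_gap())
E
```

```text
20.36 s 90.0 off 0.52 -0.25 | [ 0.28 -0.41 -0.5  -0.03 -0.07  0.01]
20.61 s 93.0 off 0.52 -0.25 | [-0.53 -2.   -0.98  0.03 -0.12 -0.03]
20.86 s 96.0 off 0.40 -0.29 | [-1.29 -0.05 -1.    0.   -0.07  0.04]
21.11 s 99.0 off 0.40 -0.33 | [-0.3  -1.74 -0.85  0.02 -0.15 -0.05]
21.36 s 102.0 off 0.30 -0.36 | [-0.8   0.02 -1.35 -0.   -0.16 -0.01]
21.61 s 105.0 off 0.30 -0.43 | [-0.56 -0.21  0.   -0.01 -0.22 -0.01]
21.86 s 108.0 off 0.30 -0.43 | [-0.66 -0.64 -1.37 -0.03 -0.16  0.09]
22.11 s 111.0 off 0.29 -0.50 | [-0.35 -1.17 -0.9   0.03 -0.16  0.06]
22.36 s 114.0 off 0.24 -0.53 | [-0.82 -0.05 -0.51 -0.08 -0.17  0.01]
22.61 s 117.0 off 0.24 -0.53 | [-0.5  -1.16 -0.44 -0.05 -0.11  0.03]
22.86 s 120.0 off 0.18 -0.53 | [-0.31 -0.49 -0.95 -0.   -0.11  0.  ]
23.11 s 122.0 off 0.18 -0.57 | [-0.48 -0.55  0.33 -0.08  0.03  0.  ]
23.86 s 123.8 off 0.13 -0.57 | [ 1.49 -0.37  0.03 -0.1   0.2   0.01]
24.61 s 125.6 off 0.11 -0.57 | [ 1.63 -1.36  0.43 -0.03  0.14  0.  ]
25.36 s 127.4 off 0.09 -0.55 | [ 0.93  0.36 -0.22 -0.02  0.15  0.04]
26.11 s 129.2 off 0.09 -0.55 | [ 5.33 -0.05 -0.35 -0.09  1.03 -0.07]
26.86 s 131.0 off 0.10 -0.48 | [ 5.08 -0.51 -0.12 -0.06  0.99 -0.04]
27.61 s 132.8 off 0.05 -0.52 | [ 5.46 -1.31  0.71  0.01  1.03  0.01]
28.36 s 134.6 off 0.03 -0.52 | [ 5.17  0.67 -0.25  0.02  1.02 -0.01]
29.11 s 136.4 off -0.00 -0.52 | [ 5.04 -0.95 -0.59  0.07  0.95  0.01]
29.86 s 138.2 off -0.02 -0.55 | [ 6.   -0.33 -0.52 -0.04  0.98  0.04]
30.61 s 140.0 off -0.05 -0.55 | [5.82 0.43 0.48 0.01 1.06 0.07]
31.36 s 141.8 off -0.05 -0.55 | [ 4.48 -0.44  0.52 -0.02  1.02  0.06]
32.11 s 143.6 off -0.05 -0.55 | [ 5.79  0.78 -0.43 -0.02  1.02  0.04]
32.86 s 145.4 off -0.06 -0.55 | [ 5.93 -0.44  0.48 -0.04  1.08  0.03]
33.61 s 147.2 off -0.06 -0.54 | [ 8.38 -0.27  1.14 -0.03  1.59 -0.03]
0.1471999999999996 [-6.29046126e-05 -5.36337896e-04] 0.010329286209845202
```

```bash
python3 - <<'E'
from h import *
S=load(); base=S['base']; g,L,off=S['g'],float(S['L']),S['off']; s=float(S['s'])
T=manip.current_clock; F=lambda: wr()-base
def go(s): manip.servo_line(g+(s-L)*d+off[0]*n+[0,0,off[1]],ori=ori(BYAW,1),vel=.02)
print(F().round(2)); h=[]; t0=None; i=0
while i<60:
    i+=1; w=F(); f=np.mean([x[0] for x in ([w]+h[-1:])]); h.append(w)
    print('%.2f %.2f F %.2f lat %.1f %.1f my %.2f'%(T(),s*1e3,w[0],w[1],w[2],w[4]))
    if w[0]>28 or s>.156: break
    if t0 is None and 16<w[0]<19.5: t0=T()
    if t0 and T()-t0>1.6: break
    if t0 is None: s+=np.clip((17.5-w[0])*.00003,-.0003,.0003); go(s)
    else:
        if not 15.9<f<19.2: s+=np.clip((17.5-f)*.00001,-.0001,.0001); go(s)
        else: manip.sleep(.1)
save(s=s,off=off,base=base,g=g,L=L); print(manip.current_finger_gap())
E
```

```text
[ 8.38 -0.27  1.14 -0.03  1.59 -0.03]
33.61 147.20 F 8.38 lat -0.3 1.1 my 1.59
33.86 147.47 F 8.19 lat -0.7 0.7 my 1.72
34.11 147.75 F 8.44 lat -0.6 0.6 my 1.81
34.36 148.02 F 10.23 lat -0.1 1.1 my 1.90
34.61 148.24 F 10.74 lat -0.2 -0.1 my 2.00
34.86 148.45 F 10.26 lat -0.7 1.4 my 2.14
35.11 148.66 F 12.20 lat 0.0 0.6 my 2.16
35.36 148.82 F 10.92 lat -0.7 0.4 my 2.22
35.61 149.02 F 12.02 lat -1.0 1.3 my 2.26
35.86 149.18 F 11.96 lat -1.2 0.6 my 2.39
36.11 149.35 F 12.20 lat -0.0 1.3 my 2.42
36.36 149.51 F 12.13 lat -0.4 1.4 my 2.50
36.61 149.67 F 12.72 lat -0.5 1.4 my 2.59
36.86 149.81 F 13.19 lat -1.2 1.4 my 2.62
37.11 149.94 F 11.97 lat 0.2 0.9 my 2.63
37.36 150.11 F 12.33 lat -1.1 2.1 my 2.70
37.61 150.26 F 14.14 lat -0.2 1.8 my 2.77
37.86 150.36 F 14.74 lat -0.9 1.0 my 2.76
38.11 150.45 F 13.58 lat -0.5 1.5 my 2.84
38.36 150.56 F 14.76 lat -1.4 1.9 my 2.87
38.61 150.65 F 14.38 lat -1.1 2.6 my 2.94
38.86 150.74 F 14.48 lat -0.1 2.2 my 2.97
39.11 150.83 F 15.34 lat -0.9 1.8 my 3.00
39.36 150.90 F 14.84 lat -0.6 2.3 my 3.04
39.61 150.98 F 14.97 lat -0.7 2.0 my 3.07
39.86 151.05 F 16.06 lat -1.4 2.8 my 3.08
40.11 151.07 F 14.56 lat -1.3 0.8 my 3.11
40.36 151.09 F 15.93 lat -0.2 1.5 my 3.12
40.61 151.12 F 15.70 lat -1.3 1.5 my 3.14
40.86 151.13 F 15.34 lat -0.9 1.9 my 3.10
41.11 151.15 F 15.74 lat -0.5 2.3 my 3.14
41.36 151.17 F 15.18 lat -0.6 2.0 my 3.13
41.61 151.19 F 16.37 lat -0.6 1.0 my 3.20
0.010458836625444421
```

```bash
python3 - <<'E'
from h import *
S=load(); base=S['base']; g,L,off=S['g'],float(S['L']),S['off']; s=float(S['s'])
T=manip.current_clock
def go(s): manip.servo_line(g+(s-L)*d+off[0]*n+[0,0,off[1]],ori=ori(BYAW,1),vel=.02)
def rd(): w=wr()-base; print('%.2f cmd %.2f act %.2f F %.2f my/.2 %.2f lat %.1f %.1f'%(T(),s*1e3,((manip.current_tool_pos()-g)@d+L)*1e3,w[0],w[4]/.2,w[1],w[2])); return w[4]/.2
f=rd()
for k in range(4):
    if f>17.2: break
    s+=min(.0005,(17.6-f)*.0005); go(s); f=rd()
for k in range(8): manip.sleep(.2); rd()
save(s=s,off=off,base=base,g=g,L=L)
E
```

```text
41.61 cmd 151.19 act 145.89 F 16.37 my/.2 16.02 lat -0.6 1.0
41.86 cmd 151.69 act 145.89 F 16.69 my/.2 16.46 lat -1.0 1.7
42.11 cmd 152.19 act 145.92 F 17.44 my/.2 17.68 lat -1.8 1.1
42.31 cmd 152.19 act 145.93 F 16.90 my/.2 17.79 lat -0.8 2.7
42.51 cmd 152.19 act 145.91 F 17.64 my/.2 17.57 lat -1.3 2.3
42.71 cmd 152.19 act 145.92 F 17.34 my/.2 17.35 lat -1.2 1.5
42.91 cmd 152.19 act 145.92 F 17.10 my/.2 17.73 lat -0.7 2.5
43.11 cmd 152.19 act 145.91 F 16.27 my/.2 17.48 lat -0.6 1.9
43.31 cmd 152.19 act 145.93 F 17.21 my/.2 17.67 lat -0.5 2.5
43.51 cmd 152.19 act 145.92 F 17.31 my/.2 17.88 lat -0.7 2.4
43.71 cmd 152.19 act 145.91 F 17.21 my/.2 17.67 lat -0.8 2.0
```

```bash
python3 - <<'E'
from h import *
S=load(); base=S['base']; g,L,off=S['g'],float(S['L']),S['off']
p=g+(.1475-L)*d+off[0]*n+[0,0,off[1]]
manip.servo_line(p,vel=.02); print(wr()[0]-base[0])
effector.open_jaws(); q=manip.current_tool_pos()
manip.servo_line(q+[0,0,.13],vel=.12); manip.servo_line(q-.12*d+[0,0,.2],vel=.2); print(manip.current_clock(),manip.current_finger_gap(),wr().round(2))
s=viewer.get_image('scene')[:,:,::-1];t=viewer.get_image('top')[:,:,::-1]
A=np.zeros((600,800,3),np.uint8);A[:,:400]=cv2.resize(s[200:350,270:370],None,fx=4,fy=4);A[:480,400:]=cv2.resize(t[140:260,340:440],None,fx=4,fy=4);cv2.imwrite('pics/G.png',A)
E
```

```text
7.999327111188097
47.5 0.0919830945319199 [-0.78 -0.09 -0.19 -0.07 -0.08  0.02]
```

View pics/G.png

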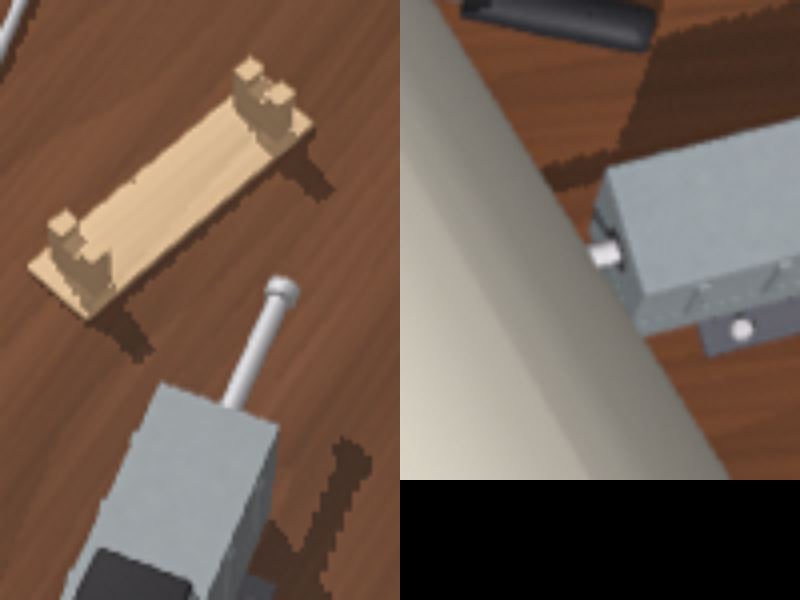

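```bash
python3 - <<'E'
from h import *
print('outside',.1519-p2w('scene',*up(284,279,270,200,4),.07)@d)
manip.hand_in(); print(manip.current_clock())
E
```

```text
outside 0.09788055938848973
the job is handed in; nothing more can be done
the job is handed in; nothing more can be done
```

The rod is fully home against the hard-stopped cup and the job is handed in: I held about 17 N for 1.6 s before letting go, about 98 mm of rod stays outside, and the arm was clear with the robot clock at 47.5 s just before hand-in.

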